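# Set a kiln slab with a casting set

### The arm

A 7-joint arm with a two-finger parallel gripper is mounted at the origin on the work surface. World frame = base frame: x ahead of the robot, y to its left, z up, the work surface at z = 0. Lengths are in m, angles in rad, forces in N, time in s.
With the tool pointing down it reaches from about 0.425 to 0.825 m from the base axis. Payload 3.6 kg.
Tool frame: the origin (TCP) lies at the very end of the fingers, on their centre line; the grasp point (between the pads) lies 19 mm behind it; z points along the fingers, x is the direction in which the jaws open and shut, and the axes are right-handed (so a half turn about z gives the same grasp; the last joint's range is limited). The gripper opens to 85 mm and grips with 20 to 120 N. Pads are 22 mm wide; open, the fingers measure 114 mm over their backs; the gripper's body (76 mm by 85 mm) begins 54 mm behind the grasp point. The pads swing forward as they close: fully open they stand 13 mm farther back than shut.
Start: joints at [1.319, 0.615, -0.013, 1.423, 0.008, 1.103, -0.04], TCP at [0.145, -0.634, 0.231] pointing down, gripper open.
Joint ranges: [-3.12, 3.12], [-0.3, 2.06], [-1.34, 1.32], [0.26, 2.42], [-1.36, 4.5], [0.01, 1.98], [-2.84, 2.84]. Speed limits (rad/s): [2.79, 2.79, 3.14, 3.14, 3.14, 3.14, 3.14].

### API

Orientations are given as a unit quaternion [x, y, z, w].
In Python, from workcell import sensors, capture, get_calibration, ticket gives the robot as it stands. The module is installed in compiled form; this text tells all that it offers.
- The arm moves only by the shell command python3 -m handwheel 'ROWS'. ROWS is text: rows parted by semicolons, each of 5 numbers parted by spaces: the shift along the tool's x, y, z in mm, then the turn about the tool's z in rad, then the closure, from 0 (fully open) to 1 (shut). A call has 1 to 12 rows; each row shifts and turns the commanded pose from where the row before left it, along the tool's axes as they then stand; what a row does not reach is not made up. A row lasts 1/12 s, in which the tool goes at most 41.7 mm and 7.16 degrees, less where a joint would pass 70% of its speed; a pose out of reach is approached as far as the arm can. A call with a gripper value outside its range is refused whole. The fingers move at their own pace and stop on an object; the grip force is fixed at half the most. Time passes only in rows, so rows that do not move let the fingers close. It gives the time, the measured TCP pose, the force and the opening at its end, in the units of the state.
- sensors.get_state(): the state, without advancing time (a new reading comes with each control period).
- capture(name): name is "side" or "top"; returns the picture (400x640x3 uint8, red, green, blue); there is no depth.
- get_calibration(name): a dict with "vertical_fov" (degrees; the focal length in pixels is half the picture's height over the tangent of half this angle, whatever the lens; pixels are square), "cx", "cy" (the principal point, pixels), "R" (3x3) and "t" (3): a world point X has camera coordinates R X + t. Camera axes: x right, y down, z forward; pixel columns grow to the right and rows downward; lengths in m; the calibration is good to about 2 mm. A picture is of the moment at which its call begins. get_calibration takes no time and is no camera call.
- ticket.sign_off(): hands the job in, once; it reports no verdict.
The state is a dict: "time_s": time; "joint_pos": joint angles; "qd": joint speeds; "joint_efforts": joint torques, N m; "tcp_pos": TCP position; "eef_rot": TCP orientation; "wrist_force": force on the tool from outside, world axes, zero at the start; "torque": the same for the moment, N m; "grip_width": finger opening in m.
Only numpy, scipy, OpenCV 4.12 (cv2) and the standard library are available. Lean on these libraries where they do the work, as an engineer would, in place of code of your own. Each camera call takes 0.05 s, during which the arm holds its last target. There are 200 camera calls.

### The job

Set the cream kiln slab for firing, taking its yellow edge as the front: stand the grey channel on its legs midway between the black and the white post, its length in line with them, and lay the red-brown tile flat and centred on top of the channel, edges parallel. Behind them, centred on the blue line, stand the white sleeve upright straight behind the middle of the channel, and the orange-brown stopper upright straight behind the black post. Set everything down gently without dropping it, and leave the green bottle and the blue sanding block where they are.

Things in the scene. Friction and masses are not known exactly. Their poses are not given: they have to be found in the camera images.
- channel_c (a point): Grey cast channel, an upside-down U standing on its two legs: 100 mm long (its x), 60 mm wide (its y), 50 mm high; legs 12 mm thick. Point at its centre, 25 mm above its underside; z up. At the start it stands on the dark green mat (3 mm thick), its length roughly along world y (within about 0.65 rad). About 0.4 kg.
- tile_c (a point): Red-brown flat fired tile, 90 mm long (its x), 56 mm wide (its y), 18 mm thick. Point at its centre, 9 mm above its underside; z up. At the start it stands on the dark green mat (3 mm thick), lying flat, its length roughly along world y (within about 0.65 rad). About 0.2 kg.
- sleeve_c (a point): White ceramic sleeve, an upright tube 46 mm outside diameter, 24 mm bore, 60 mm high. Point at its centre, 30 mm above its underside; z along its axis, x and y mean nothing. At the start it stands on the dark green mat (3 mm thick), upright. About 0.15 kg.
- stopper_c (a point): Orange-brown (terracotta) solid stopper, round, upright: a 42 mm diameter cylinder up to 45 mm, tapering to a narrow top at 60 mm. Point on its axis 30 mm above its underside; z along its axis, x and y mean nothing. At the start it stands on the dark green mat (3 mm thick), upright. About 0.16 kg.
- slab: Cream kiln slab fixed on the bench, left or right of the robot; 240 mm (x) by 300 mm (y), top 20 mm above its origin (centre of its underside). A yellow strip along its -x edge, nearest the robot, marks its front: +x is behind, +y is left. Turned up to 0.3 rad. An 8 mm wide blue line runs along its y at x = +55 mm. The posts stand on it at x = -45 mm, y = +100 and -100 mm, on either side.
- post_dark: Black kiln post fixed on the slab, upright cylinder 36 mm diameter, 60 mm high. Origin at the centre of its underside (on the slab's top); axes as the slab's.
- post_white: White kiln post fixed on the slab, solid upright cylinder 36 mm diameter, 60 mm high (the white sleeve, with a hole through it, is on the mat). Origin at the centre of its underside (on the slab's top); axes as the slab's.
- bottle_c (a point): Green bottle on the mat, 60 mm diameter, 160 mm high, loose; leave alone. Point on its axis 80 mm above its underside. It, the sanding block and the four castings stand in two rows of three in shuffled places: about 115 mm apart along y, rows about 140 mm apart along x, turned up to 0.15 rad.
- sander_c (a point): Blue sanding block lying on the mat among the castings, 70 x 42 x 30 mm (x, y, z), loose. Point at its centre, 15 mm above its underside. To be left alone.
Mind the look-alikes: they are no part of the job. Of the things that look like the part that bears stopper_c, take the one that is farthest from the robot's base at the start.

How it is judged:
By the outcome, as a careful person would: the job done as asked, in the order asked, and still so for the second after the job is handed in, with the robot touching nothing.
It also fails if it takes over 120 s, if anything falls off the work surface, if the arm or the gripper's body presses on something with over 40 N, if the wrist force passes 120 N, or if a joint passes its speed limit or range.

## Working session

There is one attempt and no reset: what is moved stays moved. The work goes in short steps, Python scripts to look and compute and a shell command to move; the robot and the scene stay as the last step left them, time stands still between calls to the robot, and variables do not carry over. Pictures are saved under pics/ and viewed, about 12 in all and at most 16, crops included, and the job is handed in when it is done.

```bash
mkdir -p pics
python3 - <<'E'
from workcell import sensors, capture, get_calibration
import cv2, numpy as np
s=sensors.get_state()
for k in s: print(k,np.round(s[k],4))
for n in("side","top"):
    c=get_calibration(n);print(n,c)
    cv2.imwrite(f"pics/{n}0.png",capture(n)[:,:,::-1])
E
```

```text
time_s 0.0
joint_pos [ 1.3195  0.6159 -0.0126  1.4249  0.0081  1.1034 -0.0404]
qd [-0.0013 -0.0004  0.0013  0.0001  0.0001 -0.0001  0.0017]
joint_efforts [ 3.00000e-04 -4.69217e+01  2.59400e-01 -1.71034e+01  1.00000e-02
  9.70000e-03 -0.00000e+00]
tcp_pos [ 0.1447 -0.6329  0.2301]
eef_rot [ 0.782  -0.6233 -0.001  -0.0008]
wrist_force [-0.0046 -0.0246 -0.3383]
torque [-0.0161  0.0121  0.0134]
grip_width 0.0851
side {'vertical_fov': 51.532210293516634, 'cx': 319.047093748432, 'cy': 200.12958132307563, 'R': array([[-0.70097273, -0.71316183, -0.00611875],
       [-0.46806908,  0.46650829, -0.75052072],
       [ 0.53809718, -0.52323056, -0.66081859]]), 't': array([0.31895058, 0.2778955 , 0.72470053])}
top {'vertical_fov': 44.612869996042406, 'cx': 319.7662072822432, 'cy': 203.5898594941604, 'R': array([[-6.35763055e-02, -9.97976906e-01,  3.84273151e-04],
       [-9.71637805e-01,  6.18104789e-02, -2.28253018e-01],
       [ 2.27767489e-01, -1.48848580e-02, -9.73601773e-01]]), 't': array([0.03424409, 0.46614011, 1.033218  ])}
```

View pics/top0.png

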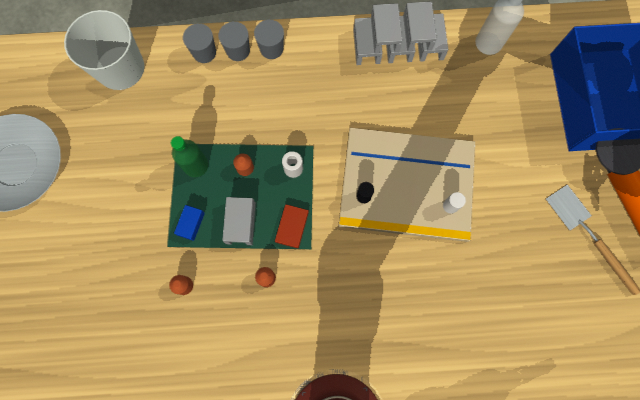

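View pics/side0.png

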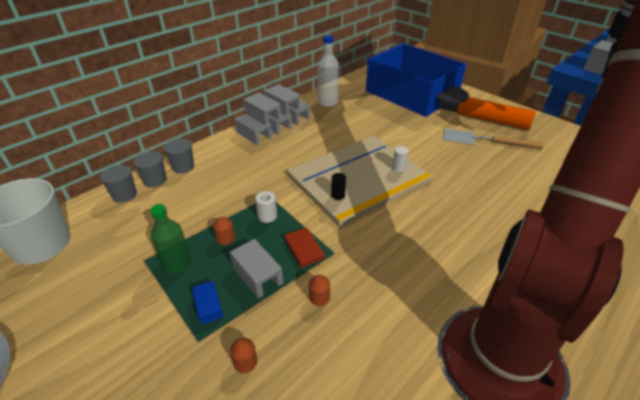

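The top view shows the mat on the left and the slab on the right. Stopper look-alikes, by top pixel, are (243,164), (181,285) and (265,277); the farthest from the base (about (338,400)) is (243,164). For the sleeve, (292,163) is the hollow one and (457,201) is the post. The channel is at (238,220), and the grey ones at the back (355–445,40) aren't part of the job. The tile is at (292,226). Next is a close crop.

```bash
cat > h.py <<'E'
import numpy as np, cv2
from workcell import sensors, capture, get_calibration
C={n:get_calibration(n) for n in("side","top")}
def proj(n,X):
    c=C[n];f=200/np.tan(np.radians(c["vertical_fov"]/2));p=np.atleast_2d(X)@c["R"].T+c["t"]
    return np.c_[c["cx"]+f*p[:,0]/p[:,2],c["cy"]+f*p[:,1]/p[:,2]]
def back(n,uv,z):
    c=C[n];f=200/np.tan(np.radians(c["vertical_fov"]/2));uv=np.atleast_2d(uv)
    d=np.c_[(uv[:,0]-c["cx"])/f,(uv[:,1]-c["cy"])/f,np.ones(len(uv))]@c["R"]
    o=-c["R"].T@c["t"];return o+d*((z-o[2])/d[:,2])[:,None]
E
python3 - <<'E'
from h import *
t=cv2.imread("pics/top0.png")
cv2.imwrite("pics/crop0.png",cv2.resize(t[120:300,160:480],None,fx=2.5,fy=2.5,interpolation=cv2.INTER_CUBIC))
print("slab corners top view z=.02\n",back("top",[(350,127),(474,138),(471,240),(340,226)],.02))
print("mat corners",back("top",[(177,144),(313,146),(312,249),(168,247)],.003))
print("side slab",back("side",[(288,174),(375,140),(430,178),(342,219)],.02))
print("stoppers",back("top",[(243,164),(181,285),(265,277)],.04))
print("posts top view",back("top",[(364,186),(458,200)],.08), "side",back("side",[(339,177),(402,151)],.08))
E
```

```text
slab corners top view z=.02
 [[ 0.65831426 -0.08000764  0.02      ]
 [ 0.61182475 -0.37196844  0.02      ]
 [ 0.36916018 -0.33199857  0.02      ]
 [ 0.42007641 -0.03860456  0.02      ]]
mat corners [[0.64804838 0.33721381 0.003     ]
 [0.62221747 0.01097398 0.003     ]
 [0.37394314 0.02829223 0.003     ]
 [0.3994769  0.3569931  0.003     ]]
side slab [[ 0.64086635 -0.06811843  0.02      ]
 [ 0.58300628 -0.35530517  0.02      ]
 [ 0.36745405 -0.3179719   0.02      ]
 [ 0.42382011 -0.04429344  0.02      ]]
stoppers [[0.57530958 0.17483105 0.04      ]
 [0.30836575 0.31696763 0.04      ]
 [0.31400938 0.13407673 0.04      ]]
posts top view [[ 0.49466105 -0.09439929  0.08      ]
 [ 0.45016409 -0.29616137  0.08      ]] side [[ 0.48576181 -0.09736573  0.08      ]
 [ 0.44571059 -0.29008167  0.08      ]]
```

View pics/crop0.png

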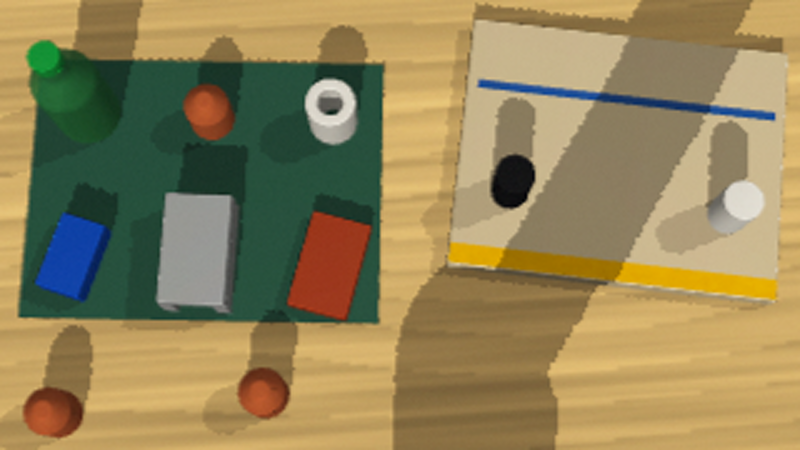

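The crop confirms it. The sleeve at (331,110) has a bore, and the stopper is the one on the mat at (209,110). The channel's legs show at (198,305). Next I'll check the lens with the slab geometry, using an enlarged side view.

Run:
```python
from h import *
t=cv2.imread("pics/side0.png")
cv2.imwrite("pics/crop1.png",cv2.resize(t[125:345,140:440],None,fx=2.6,fy=2.6,interpolation=cv2.INTER_CUBIC))
```

```text
(no output)
```

View pics/crop1.png

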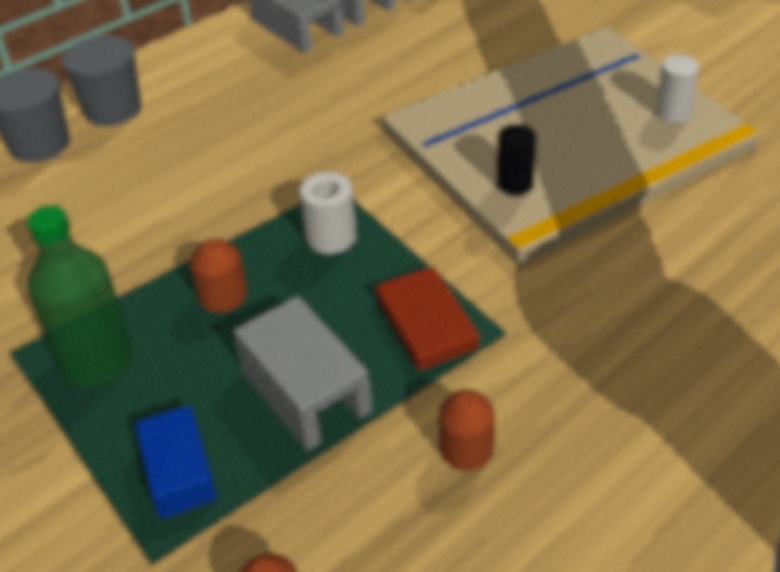

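Run:
```python
from h import *
from scipy.optimize import least_squares
conv=lambda a,o,s:(np.array(a,float)+.5)/s-.5+o
ob={"top":conv([(474,20),(787,52),(777,300),(449,266),(516,166),(743,201)],[160,120],2.5),
"side":conv([(383,120),(608,30),(758,130),(520,248),(517,135),(679,66)],[140,125],2.6)}
M=np.array([(.12,.15,.02),(.12,-.15,.02),(-.12,-.15,.02),(-.12,.15,.02),(-.045,.1,.08),(-.045,-.1,.08)])
def pose(p): 
    c,s=np.cos(p[2]),np.sin(p[2]);return M@np.array([[c,s,0],[-s,c,0],[0,0,1]])+[p[0],p[1],0]
def dist(n,uv,k):
    c=C[n];f=200/np.tan(np.radians(c["vertical_fov"]/2));d=(uv-[c["cx"],c["cy"]]);r2=(d**2).sum(1)/f**2
    return [c["cx"],c["cy"]]+d*(1+k*r2)[:,None]
for use in(["top"],["side"],["top","side"]):
  for dk in(0,1):
    fun=lambda p:np.concatenate([(dist(n,proj(n,pose(p)),dk*p[3+i])-ob[n]).ravel() for i,n in enumerate(use)])
    r=least_squares(fun,[.51,-.2,-.15]+[0]*len(use))
    print(use,dk,np.round(r.x,4),"rms",np.sqrt(np.mean(r.fun**2)));
    if len(use)==1:print(np.round(r.fun.reshape(-1,2),1).tolist())
```

```text
['top'] 0 [ 0.5143 -0.2045 -0.1783  0.    ] rms 1.0112218113975853
[[-0.1, -0.9], [0.5, -0.1], [-0.0, 0.2], [-0.7, -1.2], [-0.1, 2.9], [0.4, -1.0]]
['top'] 1 [ 0.5143 -0.2052 -0.1782 -0.0394] rms 0.9842538879087718
[[0.2, -0.8], [0.0, 0.1], [-0.3, -0.0], [-0.4, -1.2], [0.2, 2.8], [0.3, -1.0]]
['side'] 0 [ 0.5138 -0.2039 -0.1776  0.    ] rms 0.831867332317843
[[-0.7, -1.2], [-0.6, -1.5], [0.9, 0.9], [0.1, 1.2], [0.1, 0.1], [0.2, -0.7]]
['side'] 1 [ 0.5134 -0.205  -0.1797 -0.1573] rms 0.7255006140222477
[[-0.2, -1.4], [-0.5, -1.1], [-0.1, 1.2], [0.3, 1.0], [0.4, -0.0], [-0.1, -0.3]]
['top', 'side'] 0 [ 0.5142 -0.2044 -0.178   0.      0.    ] rms 0.9297259844811804
['top', 'side'] 1 [ 0.514  -0.2052 -0.1787 -0.038  -0.1473] rms 0.8713395060519342
```

```bash
cat > fit.py <<'E'
from h import *
from scipy.optimize import minimize
def box(l,w,h,z0): return np.array([(a*l/2,b*w/2,z0+c*h) for a in(-1,1) for b in(-1,1) for c in(0,1)])
def cyl(rings): # (r,z)
    t=np.linspace(0,2*np.pi,48,endpoint=False);return np.concatenate([np.c_[r*np.cos(t),r*np.sin(t),0*t+z] for r,z in rings])
def model(k,z):
    return {"channel":lambda:box(.1,.06,.05,z),"tile":lambda:box(.09,.056,.018,z),"sander":lambda:box(.07,.042,.03,z),
     "sleeve":lambda:cyl([(.023,z),(.023,z+.06)]),"stopper":lambda:cyl([(.021,z),(.021,z+.045),(.014,z+.055),(.007,z+.06)]),"post":lambda:cyl([(.018,z),(.018,z+.06)])}[k]()
def mask(img,k):
    hsv=cv2.cvtColor(img,cv2.COLOR_BGR2HSV);h,s,v=[hsv[...,i].astype(int) for i in range(3)]
    red=((h<14)|(h>174))&(s>140)&(v>60)
    if k in("tile","stopper"): return red
    if k=="sander": return (h>105)&(h<130)&(s>150)
    if k=="post": return v<40
    return (s<50)&(v>(55 if k=="channel" else 80))
def put(m,p):
    c,s=np.cos(p[2]),np.sin(p[2]);return m@np.array([[c,s,0],[-s,c,0],[0,0,1]])+[p[0],p[1],0]
def fit(n,img,k,p0,z):
    S=6;M=model(k,z);m=mask(img,k).astype(np.uint8)
    sil=lambda p:cv2.convexHull((((proj(n,put(M,p))+.5)*S-.5)*16).round().astype(np.int32))
    uv=proj(n,put(M,p0));a=np.maximum(uv.min(0).astype(int)-9,0);b=uv.max(0).astype(int)+10
    m=m[a[1]:b[1],a[0]:b[0]];nl,lab,st,ct=cv2.connectedComponentsWithStats(m)
    cen=uv.mean(0)-a;ok=[i for i in range(1,nl) if st[i,4]>25]
    i=min(ok,key=lambda i:np.hypot(*(ct[i]-cen))-0.02*st[i,4]);m=(lab==i).astype(np.uint8)
    hl,_=cv2.findContours(m,cv2.RETR_EXTERNAL,cv2.CHAIN_APPROX_NONE)
    big=(cv2.resize(m*255,None,fx=S,fy=S,interpolation=cv2.INTER_LINEAR)>127).astype(np.uint8)
    if k in("sleeve","channel"):
        hl,_=cv2.findContours(big,cv2.RETR_EXTERNAL,cv2.CHAIN_APPROX_NONE);cv2.fillPoly(big,[cv2.convexHull(np.vstack(hl))],1)
    rnd=k in("sleeve","stopper","post")
    def cost(q):
        p=[p0[0]+q[0]*.001,p0[1]+q[1]*.001,p0[2]+(0 if rnd else q[2]*.02)]
        r=np.zeros_like(big);cv2.fillConvexPoly(r,sil(p)-np.array(a*S*16,np.int32),1,shift=4)
        return 1-(r&big).sum()/max(1,(r|big).sum())
    best=min((minimize(cost,q0,method="Nelder-Mead",options=dict(initial_simplex=np.array(q0)+np.array([[0,0,0],[6,0,0],[0,6,0],[0,0,6]]),maxiter=250)) for q0 in([0,0,0],[4,-4,-5],[-4,4,5])),key=lambda r:r.fun)
    q=best.x;return np.array([p0[0]+q[0]*.001,p0[1]+q[1]*.001,p0[2]+(0 if rnd else q[2]*.02)]),1-best.fun
E
python3 - <<'E'
from fit import *
im={n:cv2.imread(f"pics/{n}0.png") for n in C}
cv=lambda x,y,z:back("top",[(160+x/2.5,120+y/2.5)],z)[0,:2]
for k,(x,y),zt,yaw,z in[("channel",(198,240),.053,1.6,.003),("tile",(332,262),.021,1.4,.003),("sleeve",(331,104),.063,0,.003),("stopper",(209,105),.05,0,.003),("sander",(75,255),.033,1.3,.003),("post",(513,172),.08,0,.02)]:
    p0=[*cv(x,y,zt),yaw]
    for n in im:
        p,io=fit(n,im[n],k,p0,z);print(k,n,np.round(p,4),"IoU %.3f"%io)
E
```

```text
channel side [0.4455 0.1895 3.0353] IoU 0.969
channel top [0.4445 0.1889 3.041 ] IoU 0.978
tile side [0.4303 0.0714 2.7965] IoU 0.939
tile top [0.4288 0.0724 2.8186] IoU 0.964
sleeve side [0.5692 0.0625 0.    ] IoU 0.960
sleeve top [0.5696 0.0616 0.    ] IoU 0.970
stopper side [0.5802 0.1759 0.    ] IoU 0.939
stopper top [0.5789 0.1761 0.    ] IoU 0.918
sander side [0.4523 0.3049 2.7648] IoU 0.965
sander top [0.4505 0.305  2.7569] IoU 0.944
post side [ 0.4933 -0.1018  0.    ] IoU 0.734
post top [ 0.4871 -0.0977  0.    ] IoU 0.833
```

Both views agree within 2 mm. They also show the channel and tile lying with their length roughly along world x, not y as the text says; I'll go by the images. Next is a helper that gives the shifts in tool axes.

```bash
cat > d.py <<'E'
# usage: d.py x y z alpha ; prints remaining turn, then tool-axis shift after that turn
import sys
from h import *
from scipy.spatial.transform import Rotation as Ro
s=sensors.get_state();R=Ro.from_quat(s["eef_rot"]).as_matrix();a=np.arctan2(R[1,0],R[0,0])
x,y,z,al=map(float,sys.argv[1:5]);t=-((al-a+np.pi)%(2*np.pi)-np.pi)
dw=np.array([x,y,z])-s["tcp_pos"]
T=lambda b:np.array([[np.cos(b),np.sin(b),0],[np.sin(b),-np.cos(b),0],[0,0,-1]])
print("t %.2f tcp"%s["time_s"],np.round(s["tcp_pos"],4),"alpha %.4f tilt %.4f"%(a,np.arccos(-R[2,2])),"F",np.round(s["wrist_force"],1),"w %.4f"%s["grip_width"])
print("turn %.4f"%t,"| shift now mm",np.round(T(a).T@dw*1e3,1),"| shift after turn",np.round(T(al).T@dw*1e3,1))
E
python3 d.py .5 -.35 .22 -1.346; python3 -c "
import numpy as np;a=-1.346
T=np.array([[np.cos(a),np.sin(a)],[np.sin(a),-np.cos(a)]]);print(T.T@(np.array([.445,.189])-[.5,-.35])*1e3)"
```

```text
t 0.10 tcp [ 0.1448 -0.633   0.2303] alpha -1.3458 tilt 0.0023 F [-0.7  0.6  0.6] w 0.0858
turn 0.0002 | shift now mm [-196.6 -409.4   10.3] | shift after turn [-196.7 -409.3   10.3]
[-537.69843539  -66.53113992]
```

```bash
python3 -m handwheel '-16.4 -34.1 0 0 0;-16.4 -34.1 0 0 0;-16.4 -34.1 0 0 0;-16.4 -34.1 0 0 0;-16.4 -34.1 0 0 0;-16.4 -34.1 0 0 0;-16.4 -34.1 0 0 0;-16.4 -34.1 0 0 0;-16.4 -34.1 0 0 0;-16.4 -34.1 0 0 0;-16.4 -34.1 0 0 0;-16.4 -34.1 0 0 0' && python3 -m handwheel '-38 -5 0 0 0;-38 -5 0 0 0;-38 -5 0 0 0;-38 -5 0 0 0;-38 -5 0 0 0;-38 -5 0 0 0;-38 -5 0 0 0;-38 -5 0 0 0;-38 -5 0 0 0;-38 -5 0 0 0;-38 -5 0 0 0;-38 -5 0 0 0'; python3 d.py .445 .189 .12 -1.674
```

```text
time_s: 1.1
tcp_pos: [0.5009, -0.349, 0.2309]
eef_rot: [0.782, -0.623, -0.001, 0.0]
wrist_force: [-0.1, -1.0, 0.2]
grip_width: 0.0856
time_s: 2.1
tcp_pos: [0.456, 0.109, 0.2312]
eef_rot: [0.782, -0.623, -0.0, 0.0]
wrist_force: [1.7, -0.1, 0.1]
grip_width: 0.0854
t 2.10 tcp [0.456  0.109  0.2312] alpha -1.3461 tilt 0.0004 F [ 1.7 -0.1  0.1] w 0.0854
turn 0.3279 | shift now mm [-80.4  -7.1 111.2] | shift after turn [-78.5  19.2 111.2]
```

```bash
python3 -m handwheel '-26.8 -2.4 0 0 0;-26.8 -2.4 0 0 0;-26.8 -2.4 0 0 0;0 0 30 0.11 0;0 0 30 0.11 0;0 0 30 0.108 0;0 0 21 0 0;0 0 0 0 0;0 0 0 0 0'; python3 d.py .445 .1892 .02 -1.674
python3 - <<'E'
from h import *
for n in C: 
    i=capture(n)[:,:,::-1];cv2.imwrite(f"pics/{n}1.png",i)
a=cv2.imread("pics/top1.png")[130:290,150:330];b=cv2.imread("pics/side1.png")[150:350,140:340]
cv2.imwrite("pics/v1.png",np.hstack([cv2.resize(a,(400,356),interpolation=2),cv2.resize(b,(356,356),interpolation=2)]))
E
```

```text
time_s: 2.85
tcp_pos: [0.4451, 0.1871, 0.1197]
eef_rot: [-0.67, 0.742, 0.0, -0.001]
wrist_force: [0.5, -0.2, 1.3]
grip_width: 0.0851
t 2.85 tcp [0.4451 0.1871 0.1197] alpha -1.6733 tilt 0.0029 F [ 0.5 -0.2  1.3] w 0.0851
turn 0.0007 | shift now mm [-2.1  0.3 99.7] | shift after turn [-2.1  0.3 99.7]
```

View pics/v1.png

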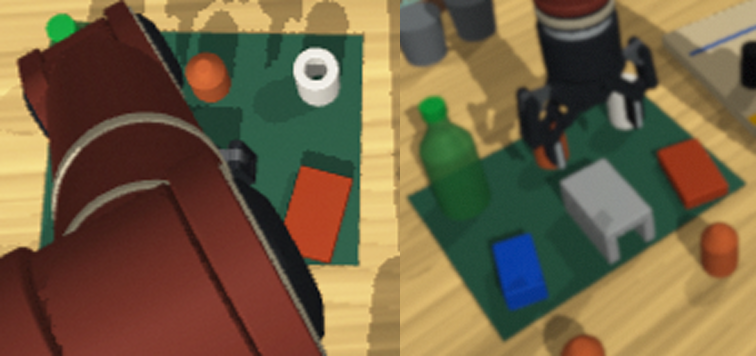

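The side view shows the open jaws straddling the channel's line, with tips at about side pixels (228,237) and (270,220). The top view is blocked by the arm. I'll use the tips to check how far back they stand, then go down.

```bash
python3 - <<'E'
from h import *
p=np.array([.4451,.1871]);a=-1.673;u=np.array([np.cos(a),np.sin(a)])
for dz in(0,.006,.013):print(dz,[proj("side",[*(p+k*.045*u),.1197+dz]).round(1).tolist() for k in(-1,1)])
E
python3 -m handwheel '-2 0 25 0 0;0 0 25 0 0;0 0 25 0 0;0 0 20 0 0;0 0 0 0 0;0 0 0 0 0'
python3 d.py .445 .1892 .02 -1.674
```

```text
0 [[[231.3, 246.5]], [[271.8, 224.9]]]
0.006 [[[230.8, 244.3]], [[271.6, 222.7]]]
0.013 [[[230.2, 241.7]], [[271.3, 220.1]]]
time_s: 3.45
tcp_pos: [0.4468, 0.1896, 0.0261]
eef_rot: [-0.67, 0.743, -0.0, 0.001]
wrist_force: [-0.1, -0.1, 1.6]
grip_width: 0.0855
t 3.45 tcp [0.4468 0.1896 0.0261] alpha -1.6741 tilt 0.0011 F [-0.1 -0.1  1.6] w 0.0855
turn -0.0001 | shift now mm [0.5 1.7 6.1] | shift after turn [0.5 1.7 6.1]
```

```bash
python3 -m handwheel '0 1 10 0 0;0 0 0 0 0;0 0 0 0 1;0 0 0 0 1;0 0 0 0 1;0 0 0 0 1;0 0 0 0 1;0 0 0 0 1;0 0 0 0 1;0 0 0 0 1;0 0 0 0 1;0 0 0 0 1'
python3 d.py .445 .1892 .02 -1.674
python3 -m handwheel '0 0 0 0 1;0 0 0 0 1;0 0 -10 0 1;0 0 -20 0 1;0 0 -30 0 1;0 0 -30 0 1;0 0 0 0 1;0 0 0 0 1'; python3 d.py .4697 -.1965 .15 -.178
```

```text
time_s: 4.45
tcp_pos: [0.4461, 0.1897, 0.017]
eef_rot: [-0.67, 0.743, -0.001, 0.001]
wrist_force: [-0.9, -0.6, 5.9]
grip_width: 0.0593
t 4.45 tcp [0.4461 0.1897 0.017 ] alpha -1.6743 tilt 0.0029 F [-0.9 -0.6  5.9] w 0.0593
turn -0.0003 | shift now mm [ 0.6  1.1 -3. ] | shift after turn [ 0.6  1.1 -3. ]
time_s: 5.12
tcp_pos: [0.4458, 0.1897, 0.1071]
eef_rot: [-0.67, 0.743, -0.001, 0.002]
wrist_force: [-0.6, -0.6, -4.5]
grip_width: 0.0594
t 5.12 tcp [0.4458 0.1897 0.1071] alpha -1.6741 tilt 0.0040 F [-0.6 -0.6 -4.5] w 0.0594
turn -1.4961 | shift now mm [381.7 -63.6 -42.9] | shift after turn [ 91.9 375.9 -42.9]
```

```bash
python3 -m handwheel '20 0 -20 0 1;38 -6 -20 0 1;38 -6 0 0 1;38 -6 0 0 1;38 -6 0 0 1;38 -6 0 0 1;38 -6 0 0 1;38 -6 0 0 1;38 -6 0 0 1;38 -6 0 0 1;19 -6 0 0 1;0 0 0 0 1'; python3 -m handwheel '0 0 0 -0.1247 1;0 0 0 -0.1247 1;0 0 0 -0.1247 1;0 0 0 -0.1247 1;0 0 0 -0.1247 1;0 0 0 -0.1247 1;0 0 0 -0.1247 1;0 0 0 -0.1247 1;0 0 0 -0.1247 1;0 0 0 -0.1247 1;0 0 0 -0.1247 1;0 0 0 -0.1247 1';python3 d.py .4697 -.1965 .06 -.178
```

```text
time_s: 6.12
tcp_pos: [0.4637, -0.2013, 0.1428]
eef_rot: [-0.666, 0.746, -0.0, -0.002]
wrist_force: [-0.0, -0.8, -4.3]
grip_width: 0.0592
time_s: 7.12
tcp_pos: [0.4637, -0.1931, 0.1428]
eef_rot: [0.996, -0.085, -0.002, -0.001]
wrist_force: [0.2, 1.3, -3.7]
grip_width: 0.0594
t 7.12 tcp [ 0.4637 -0.1931  0.1428] alpha -0.1705 tilt 0.0048 F [ 0.2  1.3 -3.7] w 0.0594
turn 0.0075 | shift now mm [ 6.5  2.3 82.8] | shift after turn [ 6.5  2.2 82.8]
```

```bash
python3 -m handwheel '3 1 30 0.008 1;3 1 30 0 1;0 0 25 0 1;0 0 11 0 1;0 0 0 0 1;0 0 0 0 1';python3 d.py .4697 -.1965 .034 -.178
python3 - <<'E'
from h import *
for n in C: cv2.imwrite(f"pics/{n}2.png",capture(n)[:,:,::-1])
a=cv2.imread("pics/top2.png")[110:260,320:490];b=cv2.imread("pics/side2.png")[110:250,270:450]
cv2.imwrite("pics/v2.png",np.hstack([cv2.resize(a,(398,350),interpolation=2),cv2.resize(b,(400,350),interpolation=2)]))
E
```

```text
time_s: 7.62
tcp_pos: [0.4697, -0.1962, 0.0472]
eef_rot: [0.996, -0.092, -0.002, -0.001]
wrist_force: [0.8, -0.6, -3.5]
grip_width: 0.0596
t 7.62 tcp [ 0.4697 -0.1962  0.0472] alpha -0.1846 tilt 0.0043 F [ 0.8 -0.6 -3.5] w 0.0596
turn -0.0066 | shift now mm [ 0.1  0.3 13.2] | shift after turn [ 0.1  0.3 13.2]
```

View pics/v2.png

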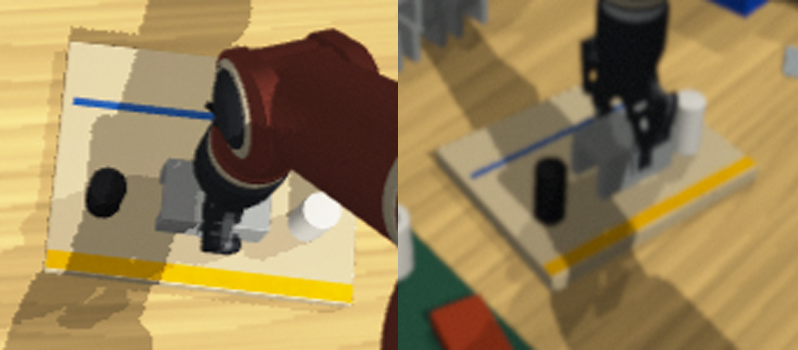

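The top view shows the channel's ends at crop x 157 and 272, so its centre is about 214. The posts' midpoint is about 212, so it sits roughly 1 mm too far right. I'll trim that and lower it.

```bash
python3 -m handwheel '0 -1 5 -0.004 1;0 0 4 0 1;0 0 2 0 1;0 0 0 0 1;0 0 0 0 1';python3 d.py .4697 -.1955 .034 -.178; python3 -m handwheel '0 0 1 0 1;0 0 0 0 1;0 0 0 0 1'; python3 -m handwheel '0 0 1 0 1;0 0 0 0 1;0 0 0 0 1'
```

```text
time_s: 8.13
tcp_pos: [0.4711, -0.1963, 0.0376]
eef_rot: [0.996, -0.091, -0.0, 0.0]
wrist_force: [0.2, 0.4, -4.2]
grip_width: 0.0591
t 8.13 tcp [ 0.4711 -0.1963  0.0376] alpha -0.1816 tilt 0.0001 F [ 0.2  0.4 -4.2] w 0.0591
turn -0.0036 | shift now mm [-1.5 -0.6  3.6] | shift after turn [-1.5 -0.6  3.6]
time_s: 8.38
tcp_pos: [0.4712, -0.1963, 0.0366]
eef_rot: [0.996, -0.091, 0.0, -0.0]
wrist_force: [-0.2, -0.1, -5.0]
grip_width: 0.0595
time_s: 8.63
tcp_pos: [0.4711, -0.1963, 0.0355]
eef_rot: [0.996, -0.091, -0.0, -0.0]
wrist_force: [-0.4, -0.1, -4.0]
grip_width: 0.0591
```

```bash
python3 -m handwheel '-1.2 -0.5 0 -0.002 1;0 0 1 0 1;0 0 0 0 1;0 0 0 0 1'; python3 -m handwheel '0 0 0.7 0 1;0 0 0 0 1;0 0 0 0 1'; python3 -m handwheel '0 0 0.7 0 1;0 0 0 0 1;0 0 0 0 1'
```

```text
time_s: 8.97
tcp_pos: [0.47, -0.1955, 0.0345]
eef_rot: [0.996, -0.09, -0.0, -0.0]
wrist_force: [0.6, 0.1, -3.7]
grip_width: 0.0593
time_s: 9.22
tcp_pos: [0.4701, -0.1956, 0.0341]
eef_rot: [0.996, -0.09, 0.0, 0.0]
wrist_force: [-0.4, 0.0, -0.7]
grip_width: 0.0593
time_s: 9.47
tcp_pos: [0.4702, -0.1956, 0.0341]
eef_rot: [0.996, -0.09, 0.0, 0.0]
wrist_force: [-0.5, -0.1, 5.7]
grip_width: 0.0591
```

```bash
python3 -m handwheel '0 0 0 0 0;0 0 0 0 0;0 0 0 0 0;0 0 0 0 0;0 0 0 0 0;0 0 -10 0 0;0 0 -20 0 0;0 0 -30 0 0;0 0 -30 0 0;0 0 -30 0 0;0 0 0 0 0;0 0 0 0 0'; python3 d.py .4295 .072 .12 1.237
```

```text
time_s: 10.47
tcp_pos: [0.4712, -0.1959, 0.1554]
eef_rot: [0.996, -0.09, 0.002, 0.001]
wrist_force: [-0.1, 0.1, 0.1]
grip_width: 0.0851
t 10.47 tcp [ 0.4712 -0.1959  0.1554] alpha -0.1798 tilt 0.0049 F [-0.1  0.1  0.1] w 0.0851
turn -1.4168 | shift now mm [ -89.  -256.2   35.4] | shift after turn [ 239.5 -127.2   35.4]
```

```bash
python3 -m handwheel '-11.1 -32 0 0 0;-11.1 -32 0 0 0;-11.1 -32 0 0 0;-11.1 -32 0 0 0;-11.1 -32 0 0 0;-11.1 -32 0 0 0;-11.1 -32 0 0 0;-11.1 -32 0 0 0;0 0 0 0 0'; python3 -m handwheel '0 0 3 -0.118 0;0 0 3 -0.118 0;0 0 3 -0.118 0;0 0 3 -0.118 0;0 0 3 -0.118 0;0 0 3 -0.118 0;0 0 3 -0.118 0;0 0 3 -0.118 0;0 0 3 -0.118 0;0 0 3 -0.118 0;0 0 0 -0.118 0;0 0 0 -0.118 0'
python3 - <<'E'
from fit import *
t=capture("top")[:,:,::-1].copy();s=capture("side")[:,:,::-1].copy()
cv2.imwrite("pics/side3.png",s);cv2.imwrite("pics/top3.png",t)
for n,i in(("side",s),("top",t)):
    try:print(n,"channel",fit(n,i,"channel",[.4697,-.1965,-.178+np.pi/2],.02))
    except Exception as e:print(e)
print("tile side",fit("side",s,"tile",[.4295,.072,2.81],.003))
cv2.imwrite("pics/v3.png",np.hstack([cv2.resize(t[110:260,320:490],(398,350),interpolation=2),cv2.resize(s[110:250,270:450],(400,350),interpolation=2)]))
E
python3 d.py .4295 .072 .03 1.237
```

```text
time_s: 11.22
tcp_pos: [0.4265, 0.0801, 0.1532]
eef_rot: [0.997, -0.083, -0.0, -0.003]
wrist_force: [0.4, 0.4, -0.4]
grip_width: 0.0856
time_s: 12.22
tcp_pos: [0.4275, 0.0715, 0.1222]
eef_rot: [0.813, 0.582, -0.001, -0.001]
wrist_force: [-0.2, 0.5, -0.0]
grip_width: 0.0855
side channel (array([ 0.47147311, -0.19973021,  1.38495536]), np.float64(0.7394598207891009))
min() iterable argument is empty
tile side (array([0.43016644, 0.07164802, 2.80023087]), np.float64(0.9508210339766843))
t 12.32 tcp [0.4276 0.0716 0.1222] alpha 1.2362 tilt 0.0029 F [0.4 0.9 0.3] w 0.0856
turn -0.0008 | shift now mm [ 1.   1.7 92.2] | shift after turn [ 1.   1.7 92.2]
```

View pics/v3.png

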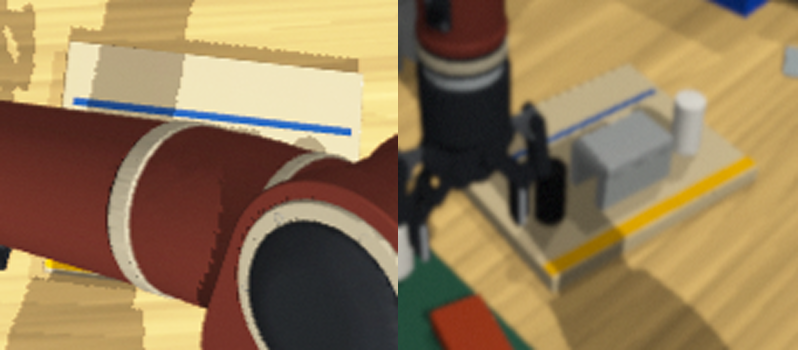

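The channel stands between the posts, in the side crop at about (625,160), and the arm hides it from the top camera. Next is the tile: I'll lower step by step, watching the force.

```bash
python3 -m handwheel '1 1.7 30 0 0;0 0 30 0 0;0 0 30 0 0;0 0 18 0 0;0 0 8 0 0;0 0 0 0 0;0 0 0 0 0'; python3 d.py .4295 .072 .0 1.237;  python3 -m handwheel '0 0 3 0 0;0 0 0 0 0;0 0 0 0 0'; python3 -m handwheel '0 0 2 0 0;0 0 0 0 0;0 0 0 0 0'
```

```text
time_s: 12.9
tcp_pos: [0.4299, 0.0726, 0.0068]
eef_rot: [0.815, 0.579, -0.001, -0.0]
wrist_force: [-0.2, -0.4, 0.9]
grip_width: 0.0854
t 12.90 tcp [0.4299 0.0726 0.0068] alpha 1.2351 tilt 0.0015 F [-0.2 -0.4  0.9] w 0.0854
turn -0.0019 | shift now mm [-0.7 -0.2  6.8] | shift after turn [-0.7 -0.2  6.8]
time_s: 13.15
tcp_pos: [0.4307, 0.0725, 0.0047]
eef_rot: [0.815, 0.579, 0.001, 0.0]
wrist_force: [-0.3, 0.1, -1.2]
grip_width: 0.0853
time_s: 13.4
tcp_pos: [0.4304, 0.0725, 0.0023]
eef_rot: [0.815, 0.579, 0.0, 0.0]
wrist_force: [0.3, -0.8, -0.6]
grip_width: 0.085
```

```bash
python3 -m handwheel '0 0 0 0 1;0 0 0 0 1;0 0 0 0 1;0 0 0 0 1;0 0 0 0 1;0 0 0 0 1;0 0 0 0 1;0 0 0 0 1;0 0 0 0 1;0 0 0 0 1;0 0 0 0 1'; python3 d.py .4295 .072 0 1.237; python3 -m handwheel '0 0 -10 0 1;0 0 -20 0 1;0 0 -30 0 1;0 0 -30 0 1;0 0 -30 0 1;0 0 -30 0 1;0 0 0 0 1;0 0 0 0 1'; python3 d.py .4695 -.196 .14 -.178
```

```text
time_s: 14.32
tcp_pos: [0.4303, 0.0723, 0.0026]
eef_rot: [0.815, 0.58, -0.0, 0.0]
wrist_force: [-1.5, -0.1, 5.8]
grip_width: 0.0548
t 14.32 tcp [0.4303 0.0723 0.0026] alpha 1.2365 tilt 0.0009 F [-1.5 -0.1  5.8] w 0.0548
turn -0.0005 | shift now mm [-0.6 -0.6  2.6] | shift after turn [-0.6 -0.6  2.6]
time_s: 14.98
tcp_pos: [0.4309, 0.0724, 0.1529]
eef_rot: [0.815, 0.579, 0.001, 0.001]
wrist_force: [-1.4, -0.8, -2.5]
grip_width: 0.0544
t 14.98 tcp [0.4309 0.0724 0.1529] alpha 1.2356 tilt 0.0026 F [-1.4 -0.8 -2.5] w 0.0544
turn 1.4136 | shift now mm [-240.7  124.8   12.9] | shift after turn [ 85.5 257.3  12.9]
```

```bash
python3 -m handwheel '-15 7.8 0 0 1;-30.1 15.6 0 0 1;-30.1 15.6 0 0 1;-30.1 15.6 0 0 1;-30.1 15.6 0 0 1;-30.1 15.6 0 0 1;-30.1 15.6 0 0 1;-30.1 15.6 0 0 1;-15 7.8 0 0 1;0 0 0 0 1'; python3 -m handwheel '0 0 0 0.1178 1;0 0 0 0.1178 1;0 0 0 0.1178 1;0 0 0 0.1178 1;0 0 0 0.1178 1;0 0 0 0.1178 1;0 0 0 0.1178 1;0 0 0 0.1178 1;0 0 0 0.1178 1;0 0 0 0.1178 1;0 0 0 0.1178 1;0 0 0 0.1178 1';python3 -m handwheel '0 0 30 0 1;0 0 0 0 1;0 0 0 0 1';python3 d.py .4697 -.196 .08 -.178
python3 - <<'E'
from h import *
for n in C: cv2.imwrite(f"pics/{n}4.png",capture(n)[:,:,::-1])
a=cv2.imread("pics/top4.png")[110:260,320:490];b=cv2.imread("pics/side4.png")[110:250,270:450]
cv2.imwrite("pics/v4.png",np.hstack([cv2.resize(a,(398,350),interpolation=2),cv2.resize(b,(400,350),interpolation=2)]))
E
```

```text
time_s: 15.82
tcp_pos: [0.4675, -0.2018, 0.1489]
eef_rot: [0.818, 0.576, -0.003, -0.001]
wrist_force: [-0.4, 0.0, -2.6]
grip_width: 0.0545
time_s: 16.82
tcp_pos: [0.4678, -0.1944, 0.1503]
eef_rot: [0.996, -0.091, -0.002, -0.001]
wrist_force: [-0.4, -0.2, -1.9]
grip_width: 0.0547
time_s: 17.07
tcp_pos: [0.4668, -0.1943, 0.12]
eef_rot: [0.996, -0.087, -0.004, -0.001]
wrist_force: [-0.1, -0.4, -2.3]
grip_width: 0.0544
t 17.07 tcp [ 0.4668 -0.1943  0.12  ] alpha -0.1750 tilt 0.0074 F [-0.1 -0.4 -2.3] w 0.0544
turn 0.0030 | shift now mm [ 3.2  1.1 40. ] | shift after turn [ 3.2  1.1 40. ]
```

View pics/v4.png

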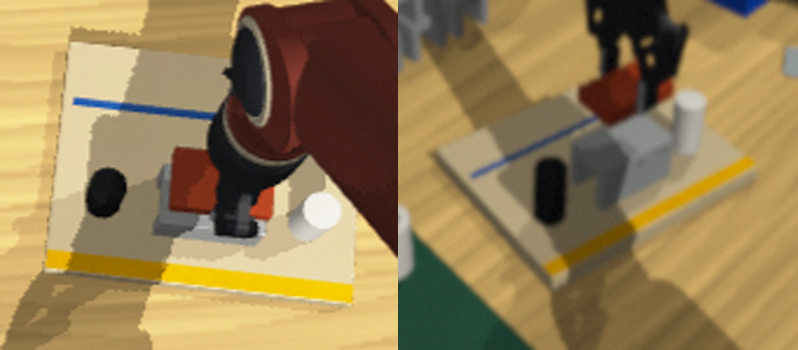

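The tile is held flat above the channel, at (222,180) in the top crop. I'll trim and lower it.

```bash
python3 -m handwheel '2 1 20 0.003 1;1.8 1 15 0 1;0 0 7 0 1;0 0 0 0 1;0 0 0 0 1';python3 d.py .4702 -.197 .07 -.178
```

```text
time_s: 17.58
tcp_pos: [0.4729, -0.1983, 0.0806]
eef_rot: [0.996, -0.09, 0.0, -0.0]
wrist_force: [-0.4, -0.1, -1.5]
grip_width: 0.0545
t 17.58 tcp [ 0.4729 -0.1983  0.0806] alpha -0.1800 tilt 0.0004 F [-0.4 -0.1 -1.5] w 0.0545
turn -0.0020 | shift now mm [-2.8 -0.8 10.6] | shift after turn [-2.8 -0.8 10.6]
```

```bash
python3 -m handwheel '-2.8 -0.8 6 -0.002 1;0 0 2 0 1;0 0 0 0 1;0 0 0 0 1';python3 d.py .4702 -.197 .07 -.178;python3 -m handwheel '0 0 1 0 1;0 0 0 0 1;0 0 0 0 1';python3 -m handwheel '0 0 1 0 1;0 0 0 0 1;0 0 0 0 1'
```

```text
time_s: 17.92
tcp_pos: [0.4701, -0.1971, 0.0724]
eef_rot: [0.996, -0.089, 0.0, 0.0]
wrist_force: [-0.1, -0.2, -1.6]
grip_width: 0.0545
t 17.92 tcp [ 0.4701 -0.1971  0.0724] alpha -0.1781 tilt 0.0003 F [-0.1 -0.2 -1.6] w 0.0545
turn -0.0001 | shift now mm [ 0.1 -0.1  2.4] | shift after turn [ 0.1 -0.1  2.4]
time_s: 18.17
tcp_pos: [0.4701, -0.1972, 0.0712]
eef_rot: [0.996, -0.089, 0.0, 0.0]
wrist_force: [-0.0, 0.0, -1.9]
grip_width: 0.0548
time_s: 18.42
tcp_pos: [0.47, -0.1971, 0.0701]
eef_rot: [0.996, -0.089, -0.0, -0.0]
wrist_force: [-0.3, -0.1, -2.2]
grip_width: 0.055
```

```bash
python3 -m handwheel '0 0 0.7 0 1;0 0 0 0 1;0 0 0 0 1';python3 -m handwheel '0 0 0.6 0 1;0 0 0 0 1;0 0 0 0 1';python3 -m handwheel '0 0 0.6 0 1;0 0 0 0 1;0 0 0 0 1'
```

```text
time_s: 18.67
tcp_pos: [0.4701, -0.1971, 0.0697]
eef_rot: [0.996, -0.089, 0.0, 0.0]
wrist_force: [-0.8, 0.3, -0.2]
grip_width: 0.0545
time_s: 18.92
tcp_pos: [0.4701, -0.1972, 0.0696]
eef_rot: [0.996, -0.089, 0.0, 0.0]
wrist_force: [-1.3, 0.2, 4.9]
grip_width: 0.0545
time_s: 19.17
tcp_pos: [0.4701, -0.1971, 0.0696]
eef_rot: [0.996, -0.089, 0.0, 0.001]
wrist_force: [-1.8, -0.3, 8.5]
grip_width: 0.0543
```

```bash
python3 -m handwheel '0 0 0 0 0;0 0 0 0 0;0 0 0 0 0;0 0 0 0 0;0 0 0 0 0;0 0 -10 0 0;0 0 -20 0 0;0 0 -30 0 0;0 0 -30 0 0;0 0 -10 0 0;0 0 0 0 0;0 0 0 0 0'; python3 d.py .5694 .062 .12 -1.749
```

```text
time_s: 20.17
tcp_pos: [0.4698, -0.1973, 0.1684]
eef_rot: [0.996, -0.089, 0.0, 0.0]
wrist_force: [-0.3, 0.2, 0.3]
grip_width: 0.0856
t 20.17 tcp [ 0.4698 -0.1973  0.1684] alpha -0.1785 tilt 0.0006 F [-0.3  0.2  0.3] w 0.0856
turn 1.5705 | shift now mm [  52.  -272.9   48.4] | shift after turn [-272.9  -52.1   48.4]
```

```bash
python3 -m handwheel '5.8 -30.3 0 0 0;5.8 -30.3 0 0 0;5.8 -30.3 0 0 0;5.8 -30.3 0 0 0;5.8 -30.3 0 0 0;5.8 -30.3 0 0 0;5.8 -30.3 0 0 0;5.8 -30.3 0 0 0;5.8 -30.3 0 0 0;0 0 0 0 0'; python3 -m handwheel '0 0 0 0.1208 0;0 0 0 0.1208 0;0 0 0 0.1208 0;0 0 0 0.1208 0;0 0 0 0.1208 0;0 0 0 0.1208 0;0 0 0 0.1208 0;0 0 0 0.1208 0;0 0 0 0.1208 0;0 0 0 0.1208 0;0 0 0 0.1208 0;0 0 0 0.1208 0';python3 -m handwheel '0 0 20 0.121 0;0 0 20 0 0;0 0 0 0 0;0 0 0 0 0;0 0 0 0 0'; python3 d.py .5694 .062 .02 -1.749
python3 - <<'E'
from fit import *
t=capture("top")[:,:,::-1].copy();s=capture("side")[:,:,::-1].copy()
cv2.imwrite("pics/side5.png",s);cv2.imwrite("pics/top5.png",t)
for n,i in(("side",s),("top",t)):
    try:print(n,"tile",fit(n,i,"tile",[.4697,-.1965,-.178+np.pi/2],.07))
    except Exception as e:print(e)
cv2.imwrite("pics/v5.png",np.hstack([cv2.resize(t[110:260,320:490],(398,350),interpolation=2),cv2.resize(s[110:250,230:410],(400,350),interpolation=2)]))
E
```

```text
time_s: 21.0
tcp_pos: [0.5698, 0.0709, 0.1669]
eef_rot: [0.996, -0.084, -0.001, -0.003]
wrist_force: [-0.4, 1.2, 0.3]
grip_width: 0.0853
time_s: 22.0
tcp_pos: [0.5683, 0.0615, 0.1661]
eef_rot: [-0.684, 0.729, 0.001, -0.002]
wrist_force: [0.4, 1.1, 0.1]
grip_width: 0.0855
time_s: 22.42
tcp_pos: [0.5696, 0.0619, 0.128]
eef_rot: [-0.642, 0.767, 0.0, -0.0]
wrist_force: [-0.8, -0.0, -0.0]
grip_width: 0.0853
t 22.42 tcp [0.5696 0.0619 0.128 ] alpha -1.7485 tilt 0.0008 F [-0.8 -0.  -0. ] w 0.0853
turn 0.0005 | shift now mm [-1.00e-01  2.00e-01  1.08e+02] | shift after turn [-1.00e-01  2.00e-01  1.08e+02]
side tile (array([ 0.47383671, -0.19751499,  1.43758911]), np.float64(0.8510445049954587))
top tile (array([ 0.47179404, -0.19562937,  1.39324207]), np.float64(0.9426213732377424))
```

View pics/v5.png

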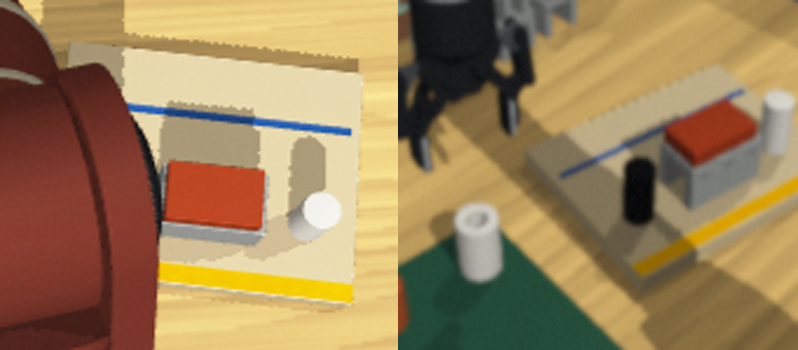

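The tile lies flat and parallel on the channel, in the top crop at (215,195). The fitted yaw of 1.393 matches the slab. On to the sleeve.

```bash
python3 -m handwheel '0 0 30 0 0;0 0 30 0 0;0 0 30 0 0;0 0 16 0 0;0 0 0 0 0;0 0 0 0 0'; python3 d.py .5694 .062 .02 -1.749; python3 -m handwheel '0 0 0 0 1;0 0 0 0 1;0 0 0 0 1;0 0 0 0 1;0 0 0 0 1;0 0 0 0 1;0 0 0 0 1;0 0 0 0 1;0 0 0 0 1;0 0 0 0 1;0 0 0 0 1;0 0 0 0 1'; python3 d.py .5694 .062 .02 -1.749;python3 -m handwheel '0 0 -10 0 1;0 0 -20 0 1;0 0 -30 0 1;0 0 -30 0 1;0 0 -30 0 1;0 0 -10 0 1;0 0 0 0 1;0 0 0 0 1'; python3 d.py .5681 -.2142 .15 -1.749
```

```text
time_s: 23.02
tcp_pos: [0.57, 0.062, 0.0225]
eef_rot: [-0.641, 0.767, 0.0, 0.0]
wrist_force: [-0.3, -1.3, 0.6]
grip_width: 0.085
t 23.02 tcp [0.57   0.062  0.0225] alpha -1.7488 tilt 0.0002 F [-0.3 -1.3  0.6] w 0.0850
turn 0.0002 | shift now mm [0.1 0.6 2.5] | shift after turn [0.1 0.6 2.5]
time_s: 24.02
tcp_pos: [0.5709, 0.0621, 0.0242]
eef_rot: [-0.641, 0.767, -0.001, 0.001]
wrist_force: [-0.8, -0.4, 5.6]
grip_width: 0.0453
t 24.02 tcp [0.5709 0.0621 0.0242] alpha -1.7490 tilt 0.0032 F [-0.8 -0.4  5.6] w 0.0453
turn 0.0000 | shift now mm [0.3 1.5 4.2] | shift after turn [0.3 1.5 4.2]
time_s: 24.68
tcp_pos: [0.5692, 0.0619, 0.1522]
eef_rot: [-0.641, 0.767, 0.0, -0.0]
wrist_force: [-0.6, 0.1, -2.0]
grip_width: 0.0453
t 24.68 tcp [0.5692 0.0619 0.1522] alpha -1.7488 tilt 0.0003 F [-0.6  0.1 -2. ] w 0.0453
turn 0.0002 | shift now mm [271.9 -47.8   2.2] | shift after turn [271.9 -47.9   2.2]
```

```bash
python3 -m handwheel '15 -2.7 0 0 1;30 -5.3 0 0 1;30 -5.3 0 0 1;30 -5.3 0 0 1;30 -5.3 0 0 1;30 -5.3 0 0 1;30 -5.3 0 0 1;30 -5.3 0 0 1;30 -5.3 0 0 1;16.9 -2.8 0 0 1;0 0 0 0 1;0 0 0 0 1'; python3 -m handwheel '0 0 30 0 1;0 0 30 0 1;0 0 20 0 1;0 0 10 0 1;0 0 10 0 1;0 0 0 0 1;0 0 0 0 1';python3 d.py .5686 -.2142 .04 -1.749;python3 - <<'E'
from h import *
for n in C: cv2.imwrite(f"pics/{n}6.png",capture(n)[:,:,::-1])
a=cv2.imread("pics/top6.png")[110:260,320:490];b=cv2.imread("pics/side6.png")[110:250,270:450]
cv2.imwrite("pics/v6.png",np.hstack([cv2.resize(a,(398,350),interpolation=2),cv2.resize(b,(400,350),interpolation=2)]))
E
```

```text
time_s: 25.68
tcp_pos: [0.5667, -0.215, 0.1495]
eef_rot: [-0.64, 0.768, 0.002, -0.001]
wrist_force: [0.0, -0.1, -2.0]
grip_width: 0.0451
time_s: 26.27
tcp_pos: [0.5692, -0.2134, 0.0524]
eef_rot: [-0.642, 0.767, 0.0, 0.0]
wrist_force: [0.4, 0.5, -1.3]
grip_width: 0.0454
t 26.27 tcp [ 0.5692 -0.2134  0.0524] alpha -1.7478 tilt 0.0005 F [ 0.4  0.5 -1.3] w 0.0454
turn 0.0012 | shift now mm [ 0.9  0.4 12.4] | shift after turn [ 0.9  0.4 12.4]
```

View pics/v6.png

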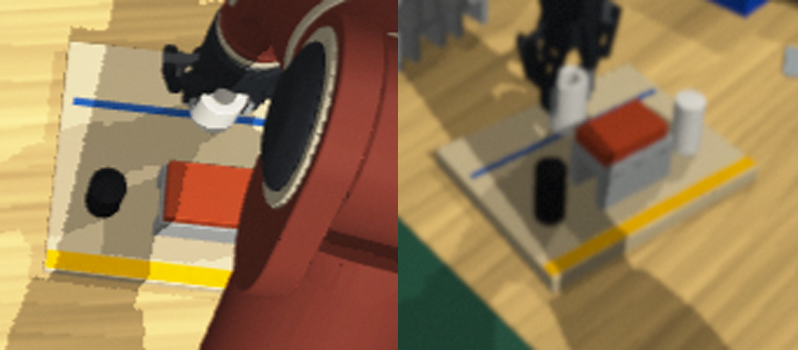

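The sleeve hangs over the blue line behind the middle of the channel, at (220,108) in the top crop. I'll lower it to contact.

```bash
python3 -m handwheel '0.9 0.4 5 0 1;0 0 4 0 1;0 0 1 0 1;0 0 0 0 1;0 0 0 0 1';python3 -m handwheel '0 0 0.8 0 1;0 0 0 0 1;0 0 0 0 1';python3 -m handwheel '0 0 0.8 0 1;0 0 0 0 1;0 0 0 0 1';python3 -m handwheel '0 0 0.8 0 1;0 0 0 0 1;0 0 0 0 1'
```

```text
time_s: 26.78
tcp_pos: [0.5682, -0.2149, 0.0422]
eef_rot: [-0.641, 0.767, 0.0, 0.0]
wrist_force: [-0.2, 0.3, -2.0]
grip_width: 0.0456
time_s: 27.03
tcp_pos: [0.5682, -0.2149, 0.0415]
eef_rot: [-0.641, 0.767, -0.0, 0.0]
wrist_force: [0.1, -0.1, -2.6]
grip_width: 0.0456
time_s: 27.28
tcp_pos: [0.5683, -0.2149, 0.0413]
eef_rot: [-0.641, 0.767, -0.0, 0.0]
wrist_force: [-0.6, 0.7, 3.4]
grip_width: 0.045
time_s: 27.53
tcp_pos: [0.5683, -0.2149, 0.0412]
eef_rot: [-0.641, 0.767, -0.0, 0.0]
wrist_force: [-2.9, 0.0, 9.2]
grip_width: 0.0454
```

```bash
python3 -m handwheel '0 0 0 0 0;0 0 0 0 0;0 0 0 0 0;0 0 0 0 0;0 0 0 0 0;0 0 -10 0 0;0 0 -20 0 0;0 0 -30 0 0;0 0 -30 0 0;0 0 -30 0 0;0 0 0 0 0;0 0 0 0 0'; python3 d.py .5795 .176 .13 -.178
```

```text
time_s: 28.53
tcp_pos: [0.5696, -0.2153, 0.1627]
eef_rot: [-0.641, 0.767, -0.002, 0.001]
wrist_force: [-0.6, -0.5, -0.5]
grip_width: 0.0855
t 28.53 tcp [ 0.5696 -0.2153  0.1627] alpha -1.7488 tilt 0.0056 F [-0.6 -0.5 -0.5] w 0.0855
turn -1.5708 | shift now mm [-386.9   59.5   32.7] | shift after turn [ -59.5 -386.9   32.7]
```

```bash
python3 -m handwheel '0 0 0 -0.121 0;0 0 0 -0.121 0;0 0 0 -0.121 0;0 0 0 -0.121 0;0 0 0 -0.121 0;0 0 0 -0.121 0;0 0 0 -0.121 0;0 0 0 -0.121 0;0 0 0 -0.121 0;0 0 0 -0.121 0;0 0 0 -0.121 0;0 0 0 -0.121 0';python3 -m handwheel '-5.4 -35.2 0 -0.119 0;-5.4 -35.2 0 0 0;-5.4 -35.2 0 0 0;-5.4 -35.2 0 0 0;-5.4 -35.2 0 0 0;-5.4 -35.2 0 0 0;-5.4 -35.2 0 0 0;-5.4 -35.2 0 0 0;-5.4 -35.2 0 0 0;-5.4 -35.2 0 0 0;-5.4 -35.2 0 0 0;0 0 0 0 0';python3 -m handwheel '0 0 20 0 0;0 0 10 0 0;0 0 0 0 0;0 0 0 0 0'; python3 d.py .5795 .176 .02 -.178;python3 - <<'E'
from fit import *
t=capture("top")[:,:,::-1].copy();s=capture("side")[:,:,::-1].copy()
cv2.imwrite("pics/side7.png",s);cv2.imwrite("pics/top7.png",t)
for n,i in(("side",s),("top",t)):
  for k,p,z in(("tile",[.4697,-.1965,-.178+np.pi/2],.07),("sleeve",[.5681,-.2142,0],.02)):
    try:print(n,k,fit(n,i,k,p,z))
    except Exception as e:print(e)
cv2.imwrite("pics/v7.png",np.hstack([cv2.resize(t[110:260,160:490],(398,350),interpolation=2),cv2.resize(s[110:290,200:410],(400,350),interpolation=2)]))
E
```

```text
time_s: 29.53
tcp_pos: [0.567, -0.2147, 0.1584]
eef_rot: [0.989, -0.145, -0.002, -0.0]
wrist_force: [-0.8, -0.1, 0.3]
grip_width: 0.0855
time_s: 30.53
tcp_pos: [0.5794, 0.1877, 0.1595]
eef_rot: [0.997, -0.082, -0.001, -0.004]
wrist_force: [-0.0, 2.1, 0.4]
grip_width: 0.0853
time_s: 30.87
tcp_pos: [0.5816, 0.175, 0.1284]
eef_rot: [0.996, -0.089, -0.002, 0.001]
wrist_force: [0.2, 0.2, 0.3]
grip_width: 0.0851
t 30.87 tcp [0.5816 0.175  0.1284] alpha -0.1788 tilt 0.0037 F [0.2 0.2 0.3] w 0.0851
turn -0.0008 | shift now mm [ -2.2  -0.6 108.4] | shift after turn [ -2.2  -0.6 108.4]
side tile (array([ 0.47264509, -0.19732845,  1.48355916]), np.float64(0.8525390994811982))
side sleeve (array([ 0.55761348, -0.20710224,  0.        ]), np.float64(0.6958649579030318))
top tile (array([ 0.47344691, -0.18608959,  1.39701534]), np.float64(0.6005153500699404))
top sleeve (array([ 0.56779778, -0.21590499,  0.        ]), np.float64(0.8971477497725692))
```

View pics/v7.png

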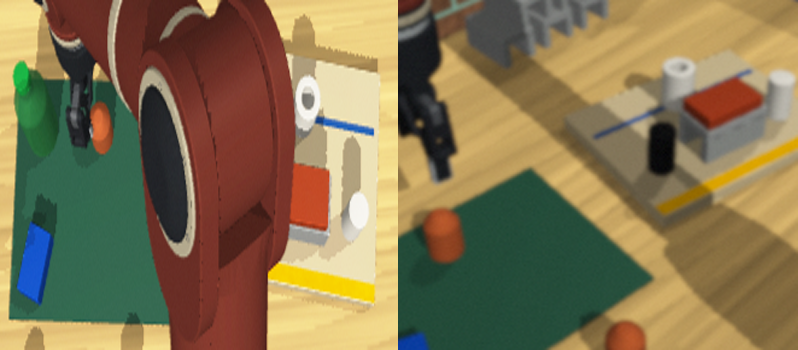

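The sleeve stands on the blue line at (308,100) in the top crop, and the bottle and sander haven't moved. The gripper is above the stopper.

```bash
python3 -m handwheel '-2 -0.6 30 0 0;0 0 30 0 0;0 0 30 0 0;0 0 20 0 0;0 0 7 0 0;0 0 0 0 0;0 0 0 0 0'; python3 d.py .5795 .176 .01 -.178; python3 -m handwheel '0 0 0 0 1;0 0 0 0 1;0 0 0 0 1;0 0 0 0 1;0 0 0 0 1;0 0 0 0 1;0 0 0 0 1;0 0 0 0 1;0 0 0 0 1;0 0 0 0 1;0 0 0 0 1;0 0 0 0 1'; python3 d.py .5795 .176 .01 -.178;python3 -m handwheel '0 0 -10 0 1;0 0 -20 0 1;0 0 -30 0 1;0 0 -30 0 1;0 0 -30 0 1;0 0 -20 0 1;0 0 0 0 1;0 0 0 0 1'; python3 d.py .5858 -.1158 .15 -.178
```

```text
time_s: 31.55
tcp_pos: [0.5815, 0.1777, 0.014]
eef_rot: [0.996, -0.089, 0.001, -0.001]
wrist_force: [0.3, 0.3, 0.4]
grip_width: 0.0853
t 31.55 tcp [0.5815 0.1777 0.014 ] alpha -0.1782 tilt 0.0021 F [0.3 0.3 0.4] w 0.0853
turn -0.0002 | shift now mm [-1.7  2.   4. ] | shift after turn [-1.7  2.   4. ]
time_s: 32.55
tcp_pos: [0.5811, 0.1778, 0.0144]
eef_rot: [0.996, -0.089, 0.001, -0.0]
wrist_force: [-1.5, 0.3, 5.0]
grip_width: 0.0405
t 32.55 tcp [0.5811 0.1778 0.0144] alpha -0.1777 tilt 0.0019 F [-1.5  0.3  5. ] w 0.0405
turn 0.0003 | shift now mm [-1.3  2.   4.4] | shift after turn [-1.3  2.   4.4]
time_s: 33.22
tcp_pos: [0.5809, 0.1773, 0.154]
eef_rot: [0.996, -0.089, 0.001, -0.0]
wrist_force: [-0.3, -0.8, -2.0]
grip_width: 0.0404
t 33.22 tcp [0.5809 0.1773 0.154 ] alpha -0.1779 tilt 0.0023 F [-0.3 -0.8 -2. ] w 0.0404
turn 0.0001 | shift now mm [ 56.7 287.6   4. ] | shift after turn [ 56.8 287.6   4. ]
```

```bash
python3 -m handwheel '5.7 15 0 0 1;5.7 28 0 0 1;5.7 28 0 0 1;5.7 28 0 0 1;5.7 28 0 0 1;5.7 28 0 0 1;5.7 28 0 0 1;5.7 28 0 0 1;5.7 28 0 0 1;5.7 28 0 0 1;0 19 0 0 1;0 0 0 0 1'; python3 -m handwheel '0 0 30 0 1;0 0 30 0 1;0 0 30 0 1;0 0 15 0 1;0 0 5 0 1;0 0 0 0 1;0 0 0 0 1;0 0 0 0 1';python3 d.py .5858 -.1142 .0314 -.178;python3 - <<'E'
from h import *
for n in C: cv2.imwrite(f"pics/{n}8.png",capture(n)[:,:,::-1])
a=cv2.imread("pics/top8.png")[110:260,320:490];b=cv2.imread("pics/side8.png")[110:250,270:450]
cv2.imwrite("pics/v8.png",np.hstack([cv2.resize(a,(398,350),interpolation=2),cv2.resize(b,(400,350),interpolation=2)]))
E
```

```text
time_s: 34.22
tcp_pos: [0.5833, -0.1222, 0.1497]
eef_rot: [0.996, -0.094, -0.003, 0.003]
wrist_force: [-0.1, -1.3, -1.8]
grip_width: 0.0403
time_s: 34.88
tcp_pos: [0.5871, -0.1138, 0.044]
eef_rot: [0.996, -0.089, 0.001, -0.0]
wrist_force: [0.5, 0.0, -1.0]
grip_width: 0.0405
t 34.88 tcp [ 0.5871 -0.1138  0.044 ] alpha -0.1773 tilt 0.0025 F [ 0.5  0.  -1. ] w 0.0405
turn 0.0007 | shift now mm [-1.2  0.6 12.6] | shift after turn [-1.2  0.6 12.6]
```

View pics/v8.png

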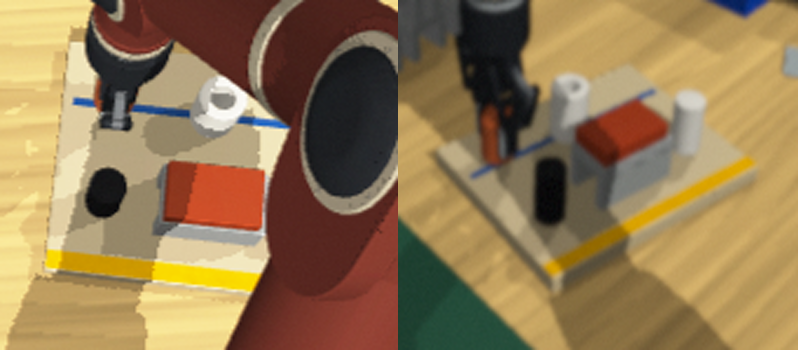

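The stopper hangs above the line behind the black post, in the side crop at (495,135). I'll lower it to contact.

```bash
python3 -m handwheel '-1.2 0.5 5 0 1;0 0 4 0 1;0 0 1.5 0 1;0 0 0 0 1;0 0 0 0 1';python3 -m handwheel '0 0 0.8 0 1;0 0 0 0 1;0 0 0 0 1';python3 -m handwheel '0 0 0.8 0 1;0 0 0 0 1;0 0 0 0 1';python3 -m handwheel '0 0 0.8 0 1;0 0 0 0 1;0 0 0 0 1'
```

```text
time_s: 35.4
tcp_pos: [0.5847, -0.1145, 0.0322]
eef_rot: [0.996, -0.089, -0.0, -0.0]
wrist_force: [0.1, -0.0, -1.8]
grip_width: 0.0403
time_s: 35.65
tcp_pos: [0.5849, -0.1145, 0.0316]
eef_rot: [0.996, -0.089, 0.0, -0.0]
wrist_force: [-0.5, 0.5, -0.3]
grip_width: 0.0402
time_s: 35.9
tcp_pos: [0.585, -0.1146, 0.0314]
eef_rot: [0.996, -0.089, 0.0, 0.0]
wrist_force: [-0.8, -0.1, 4.7]
grip_width: 0.0401
time_s: 36.15
tcp_pos: [0.585, -0.1146, 0.0313]
eef_rot: [0.996, -0.089, 0.0, 0.0]
wrist_force: [-4.3, -0.4, 9.0]
grip_width: 0.0403
```

Contact. I'll release, rise, and back away to the right for a clear look. The start pose was clear of the top view.

```bash
python3 -m handwheel '0 0 0 0 0;0 0 0 0 0;0 0 0 0 0;0 0 0 0 0;0 0 0 0 0;0 0 -10 0 0;0 0 -20 0 0;0 0 -30 0 0;0 0 -30 0 0;0 0 -30 0 0;0 0 -30 0 0;0 0 -30 0 0'; python3 -m handwheel '0 35 0 0 0;0 35 0 0 0;0 35 0 0 0;0 35 0 0 0;0 35 0 0 0;0 35 0 0 0;0 35 0 0 0;0 35 0 0 0;0 35 0 0 0;0 35 0 0 0;0 35 0 0 0;0 35 0 0 0'; python3 -m handwheel '-33 10 0 0 0;-33 10 0 0 0;-33 10 0 0 0;-33 10 0 0 0;-33 10 0 0 0;-33 10 0 0 0;-33 10 0 0 0;-33 10 0 0 0;0 0 0 0 0;0 0 0 0 0;0 0 0 0 0'
python3 - <<'E'
from fit import *
t=capture("top")[:,:,::-1].copy();s=capture("side")[:,:,::-1].copy()
cv2.imwrite("pics/side9.png",s);cv2.imwrite("pics/top9.png",t)
th=-.178;sl=np.array([.5142,-.2044])
for n,i in(("side",s),("top",t)):
  for k,p,z in(("tile",[.4697,-.1965,th+np.pi/2],.07),("sleeve",[.5681,-.2142,0],.02),("stopper",[.5858,-.1158,0],.02),("sander",[.451,.305,2.76],.003)):
    try:
      q,io=fit(n,i,k,p,z);d=q[:2]-sl;print(n,k,"slab mm",np.round([1e3*(d[0]*np.cos(th)+d[1]*np.sin(th)),1e3*(-d[0]*np.sin(th)+d[1]*np.cos(th))],1),"yaw",round(q[2]-th,3),"IoU %.2f"%io,q.round(3))
    except Exception as e:print(n,k,e)
cv2.imwrite("pics/v9.png",np.hstack([cv2.resize(t[110:260,320:490],(398,350),interpolation=2),cv2.resize(s[110:250,270:450],(400,350),interpolation=2)]))
E
```

```text
time_s: 37.15
tcp_pos: [0.5845, -0.1144, 0.2122]
eef_rot: [0.996, -0.089, 0.0, -0.0]
wrist_force: [0.5, -0.2, -0.1]
grip_width: 0.0858
time_s: 38.15
tcp_pos: [0.5098, -0.5295, 0.2108]
eef_rot: [0.996, -0.089, 0.0, -0.0]
wrist_force: [0.6, -0.7, 0.4]
grip_width: 0.0854
time_s: 39.07
tcp_pos: [0.2372, -0.5598, 0.2106]
eef_rot: [0.996, -0.089, 0.001, 0.0]
wrist_force: [0.6, -0.3, 0.6]
grip_width: 0.0856
side tile slab mm [-40.6  -0.5] yaw 1.711 IoU 0.77 [ 0.474 -0.198  1.533]
side sleeve slab mm [53.   0.2] yaw 0.178 IoU 0.93 [ 0.566 -0.214  0.   ]
side stopper slab mm [57.2 97.9] yaw 0.178 IoU 0.85 [ 0.588 -0.118  0.   ]
side sander slab mm [-151.2  490.5] yaw 2.948 IoU 0.96 [0.452 0.305 2.77 ]
top tile slab mm [-43.3   1.2] yaw 1.576 IoU 0.94 [ 0.472 -0.196  1.398]
top sleeve slab mm [54.6 -1.1] yaw 0.178 IoU 0.95 [ 0.568 -0.215  0.   ]
top stopper slab mm [55.3 99. ] yaw 0.178 IoU 0.90 [ 0.586 -0.117  0.   ]
top sander slab mm [-152.9  489.8] yaw 2.937 IoU 0.94 [0.45  0.305 2.759]
```

View pics/v9.png

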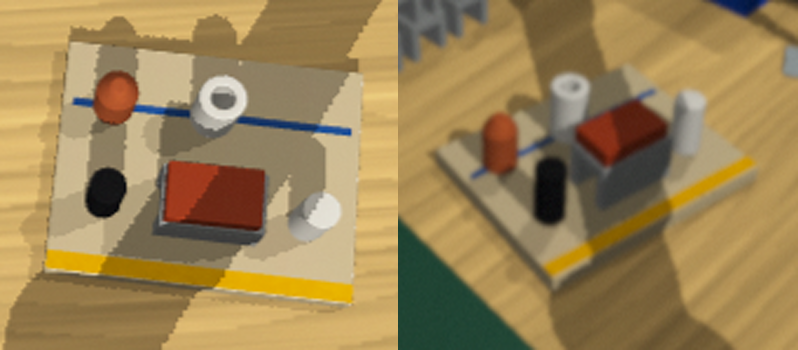

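View pics/top9.png

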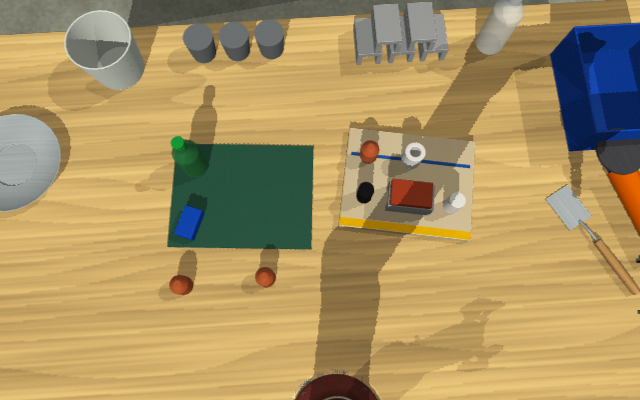

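Everything stands upright, in the top view at stopper (369,152), sleeve (414,153) and tile on channel (411,195). The bottle and sander are where they were, and top fits are within 2 mm. Handing in.

```bash
python3 -c "
from workcell import ticket
print(ticket.sign_off())"
```

```text
the job is handed in; nothing more can be done
None
```

I set the slab in the order asked and handed the job in at about 39 s: channel, tile on top, sleeve, then the stopper that started farthest from the base. Each piece was lowered in steps of 1 mm or less until the wrist showed light contact (under 10 N) before I let go, and the arm ended clear of everything.

**Last checks**

| Part | Target in slab frame (x, y mm) | Top view | Side view |
|---|---|---|---|
| Tile | −45, 0 | −43.3, 1.2; about 0.3° off parallel | −40.6, −0.5; about 8° off |
| Sleeve | 55, 0 | 54.6, −1.1 | 53.0, 0.2 |
| Stopper | 55, 100 | 55.3, 99.0 | 57.2, 97.9 |

- **Tile disagreement:** I don't trust the side view for the tile. Its outline fit was poor (0.77 overlap), likely because shadow now falls across it. The top view fitted well (0.94).
- **Channel:** its final position was not measured with a camera, because one fit was poor and the other failed. It rests on the release pose, within about 1 mm of the target, and on how it looks in the pictures.
- **Bottle and sanding block:** the sanding block measured within about 1 mm of its starting place. I checked the bottle only by eye, and it looked unmoved.
- **Task text mismatch:** the channel and tile started with their length roughly along world x, not y as written, so I followed the images.

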